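# Fit the coarse grid in the chip cutter and lock it with its pin

## Task

Ready the potato chip cutter: take the coarse grid (few, large openings) out of the wooden rack, slide it down the grooves between the cutter's posts until it sits fully on the bottom, and leave the fine grid in the rack. Then thread the loose retaining pin, tip first from the cutter's left (robot's view), through the near bushing, over the grid and through the far bushing until its shoulder meets the near bushing. Finish still gripping the pin's handle, holding it fully home for the clip to be fitted; knock nothing over or away.

Things in the scene. Friction and masses are not known exactly. Their poses are not given: they have to be found in the camera images.
- cutter: Bench chip cutter, bare aluminium, fixed. Origin on the worktop under the middle of the grid slot; x = cutting direction (open front on -x; black pusher 98 mm and 263 mm high lever 143 mm behind the slot), y left, z up. Base 140 mm wide, x -75 to +150 mm. Posts at |y| = 52 to 70 mm carry one bushing each, their common axis parallel to y at x = 0, z = 134 mm; bushings reach up to z = 150 mm.
- slot_floor (a point): Middle of the slot's floor, 26 mm above the worktop, axes as the cutter's. A seated grid has its origin here and its top 126 mm above the worktop, 3 mm under a centred pin. Posts and bushings leave 104 mm between them; groove cheeks (|y| = 40 to 53 mm) leave 13 mm in x up to z = 92 mm over the worktop, flared above up to 102 mm.
- near_bushing (a point): Centre of the outer mouth of the near (left, +y) bushing, 72 mm to the left of the slot, axes as the cutter's. Steel bushing 20 mm long with a 13 mm bore; the mouth is flared to 19 mm over its first 7 mm; flange 32 mm in diameter.
- far_bushing (a point): Centre of the inner mouth of the far (right, -y) bushing, 52 mm to the right of the slot, axes as the cutter's. Same bushing: 13 mm bore, the mouth facing the slot flared to 19 mm, 20 mm long, so that its outer end is at y = -72 mm.
- coarse_grid: Coarse cutting grid: upright flat aluminium frame 100 mm wide (its y), 10 mm thick (its x), 100 mm high, 5 x 5 openings of about 15 mm; 0.2 kg. Origin at the centre of its underside. Top bar 16 mm high, to be gripped across the 10 mm. Lower corners cut off by 8 mm. Same both ways round. Stands in one of the rack's two places.
- fine_grid: Fine cutting grid: same frame, but with 9 x 9 openings of about 8 mm. Stands in the rack's other place and stays there.
- rack: Fixed pale wooden rack: board 150 x 112 x 16 mm, origin at the centre of its underside, dowels up to z = 75 mm. Its two places are at x = -38 and +38 mm; a grid stands upright there on the board (top edge at z = 116 mm), its thickness along the rack's x, between dowels 13 mm apart. A boiler hangs behind it (beyond x = 0.58 m, over 0.28 m up).
- pin: Retaining pin, 0.11 kg: steel rod of 10 mm diameter, tapered tip, black flat-sided handle. Origin on the rod's axis at the front face of the handle's shoulder; x along the rod to the tip (160 mm away), z up as it lies (axis 5 mm above the worktop). Shoulder 5 mm thick, 30 mm wide, z -5 to +17 mm; handle behind it, x -5 to -60 mm, 14 mm wide (y), z -5 to +15 mm.
- pin_tip (a point): Tip of the pin, on its axis, 160 mm from the shoulder.
- pin_handle (a point): Middle of the pin's handle, 32 mm behind the shoulder face and 5 mm above the rod's axis; grip here across the 14 mm. A tall knife block stands behind the pin, beyond x = 0.61 m.
- catch_bowl: Cream bowl, 123 mm across and 50 mm high, standing in front of the cutter, where the chips come out. Leave it.
- salt: Salt shaker, 44 mm across and 90 mm high, towards the back of the worktop. Leave it standing.
- spice: Spice jar with a yellow lid, 42 mm across and 96 mm high, to the right of the cutter. Leave it standing.
Things that resemble listed ones, but are neither listed nor needed, are in the scene too. Leave any red look-alike of the fine_grid alone.

How it is judged:
By the outcome, as a careful person would: the job done as asked, in the order asked, and still so for the second after the job is handed in, while the arm keeps its last pose, push and grip.
It also fails if it takes over 72 s, if anything falls off the work surface, if the arm or the gripper's body presses on something with over 40 N, if the wrist force passes 120 N, or if a joint passes its speed limit or range.

## Robot

A 6-joint arm with a two-finger parallel gripper is mounted at the origin on a cart in front of the work surface, level with it; the furniture and walls round the work are solid. World frame = base frame: x ahead of the robot, y to its left, z up, the work surface at z = 0. Lengths are in m, angles in degrees, forces in N, time in s.
With the tool pointing down it reaches from about 0.25 to 0.725 m from the base axis. Payload 9.7 kg.
Tool frame: the origin (TCP) lies midway between the tips of the shut fingers; the grasp point (between the pads) lies 19 mm behind it; z points along the fingers, y is the line along which they close (so a half turn about z gives the same grasp; the last joint's range is limited). The gripper opens to 85 mm and grips with 20 to 120 N. Pads are 22 mm wide; open, the fingers measure 114 mm over their backs; the gripper's body (76 mm by 85 mm) begins 54 mm behind the grasp point. The pads swing forward as they close: fully open they stand 13 mm farther back than shut.
Start: joints at [-71.333, 4.979, 10.078, 95.1, 0, 90], TCP at [0.176, -0.521, 0.231] pointing down, gripper open.
Joint ranges: [-179.16, 179.16], [-48.56, 103.87], [-65.8, 70.77], [-126.05, 130.52], [-82.76, 87.17], [-180, 180]. Speed limits (degrees/s): [127.2, 127.2, 147.25, 180, 180, 180].

## Interface

Orientations are given as [roll, pitch, yaw] about the fixed x, y, z axes, in that order (R = Rz(yaw) Ry(pitch) Rx(roll)).
In Python, from workcell import * gives the robot as it stands.
- The arm moves only by the tool servo_tool, never from a script. Its argument "moves" is a list of rows, each a list of 4 numbers: the shift along the world's x, y, z in cm, then the turn about the world's z in rad. A call has 1 to 20 rows; each row is the pose to reach, as a shift and turn from the pose commanded when the call began; what a row does not reach only later rows make up. A row lasts 1/12 s, in which the tool goes at most 41.7 mm and 7.16 degrees, less where a joint would pass 70% of its speed; a pose out of reach is approached as far as the arm can. A call with a gripper value outside its range is refused whole. "claw" is the closure, from 0 (fully open) to 1 (shut), set as the call begins (left out, the last holds). The fingers move at their own pace and stop on an object; "force" is the grip in N (left out, the last holds). Time passes only in rows, so rows that repeat a pose let the fingers close. It gives the time, the measured TCP pose, the force, the opening and the grip force at its end, in the units of the state.
- get_obs(): the state, without advancing time (a new reading comes with each control period).
- camera(name): name is "scene" or "top" or "wrist"; returns the picture (384x512x3 uint8, red, green, blue); there is no depth.
- get_calibration(name): a dict with "fx", "fy", "cx", "cy" (pixels), "rvec" (rotation vector, rad) and "tvec" (3), from world to camera coordinates, as OpenCV has them; the wrist camera has in their place "tool_from_camera" (4x4, takes a point from camera to tool coordinates, whose origin is the TCP and whose axes are the flange's). Camera axes: x right, y down, z forward; pixel columns grow to the right and rows downward; lengths in m; the calibration is good to about 2 mm. A picture is of the moment at which its call begins: read the wrist's pose just before it. get_calibration takes no time and is no camera call.
- job_done(): hands the job in; it is judged then, once.
The state is a dict: "time": time; "q": joint angles; "qd": joint speeds; "joint_efforts": joint torques, N m; "ee_pos": TCP position; "tcp_rot": TCP orientation; "wrist_force": force on the tool from outside, world axes, zero at the start; "torque": the same for the moment, N m; "opening": finger opening in m; "grasp_force": force on a finger pad.
Only numpy, scipy, OpenCV 4.12 (cv2) and the standard library are available. Lean on these libraries where they do the work, as an engineer would, in place of code of your own. Each camera call takes 0.05 s, during which the arm holds its last target. There are 200 camera calls.

## Working session

There is one attempt and no reset: what is moved stays moved. The work goes in short steps, Python scripts to look and compute and a tool call to move; the robot and the scene stay as the last step left them, time stands still between calls to the robot, and variables do not carry over. Pictures are saved under pics/ and viewed, at most 10 in all, crops included, and the job is handed in when it is done.

Besides the shell and the picture viewer there is one more tool, called in YAML: its name, and indented under it one key for each argument. servo_tool: Moves the arm, as the interface text tells. Its arguments: {"type":"object","properties":{"moves":{"type":"array","items":{"type":"array","items":{"type":"number"}}},"claw":{"type":"number"},"force":{"type":"number"}},"required":["moves"]}

```bash
mkdir -p pics; ls
python3 - <<'E'
from workcell import *
import cv2,numpy as np
o=get_obs();print(o)
for n in("scene","top","wrist"):
    c=get_calibration(n);print(n,c)
    cv2.imwrite(f"pics/{n}0.png",cv2.cvtColor(camera(n),cv2.COLOR_RGB2BGR))
E
```

```text
pics
{'time': 0.0, 'q': array([-7.13326007e+01,  5.01145377e+00,  1.00336111e+01,  9.50995519e+01,
        1.04241769e-03,  9.00006095e+01]), 'qd': array([ 0.08869566,  0.02372371, -0.02326108, -0.07438465,  0.03828766,
        0.01854192]), 'joint_efforts': array([-3.74383353e-04, -5.20395041e+01,  4.64799678e+01,  1.65563315e-02,
        1.00593145e-04,  3.81311656e-05]), 'ee_pos': array([ 0.17597069, -0.5208425 ,  0.23057213]), 'tcp_rot': array([-1.79922605e+02, -1.04159350e-03,  1.86667884e+01]), 'wrist_force': array([ 0.40773358, -0.70182726, -0.40402356]), 'torque': array([0.00442993, 0.00680668, 0.02288806]), 'grasp_force': 0.0, 'opening': 0.08526095347382381}
scene {'fx': 460.6672402160448, 'fy': 460.6672402160448, 'cx': 253.8092242318095, 'cy': 193.52916182486396, 'rvec': array([ 0.94527217, -2.40451936,  1.16313367]), 'tvec': array([0.27498378, 0.33876647, 0.96157732])}
top {'fx': 497.1652478974984, 'fy': 497.1652478974984, 'cx': 253.8053397826011, 'cy': 193.31798179327768, 'rvec': array([ 1.54647682, -2.16783863,  0.7430139 ]), 'tvec': array([0.07730235, 0.42690914, 1.33864078])}
wrist {'fx': 342.3072996571952, 'fy': 342.3072996571952, 'cx': 252.463839621026, 'cy': 189.98886049607952, 'tool_from_camera': array([[ 1.90052017e-04, -9.64530548e-01, -2.63971184e-01,
         6.72720086e-02],
       [ 9.99999966e-01,  1.36226616e-04,  2.22210913e-04,
         2.50130743e-04],
       [-1.78369312e-04, -2.63971217e-01,  9.64530541e-01,
        -1.43452506e-01],
       [ 0.00000000e+00,  0.00000000e+00,  0.00000000e+00,
         1.00000000e+00]])}
```

View pics/scene0.png

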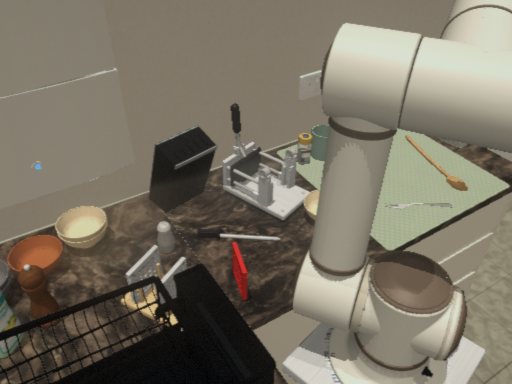

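View pics/top0.png

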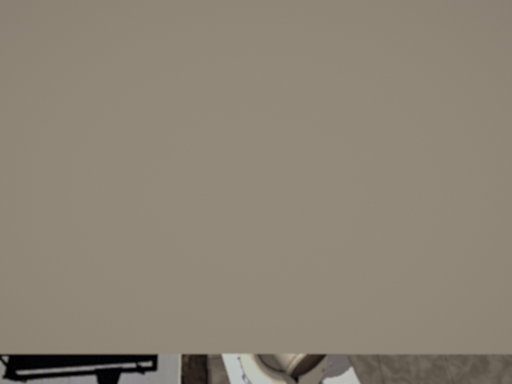

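The scene view shows the cutter at about (265,180), the pin at (205–280,236), the rack with both grids at about (155,285), the red look-alike at (240,270), the salt at (165,235) and the bowl at (312,205). The top view is blocked. I'll get rough positions from the scene image, then use the wrist camera.

```bash
cat > h.py <<'E'
from workcell import *
import cv2,numpy as np
from scipy.spatial.transform import Rotation as Ro
def cam(n,o=None):
    c=get_calibration(n);K=np.array([[c['fx'],0,c['cx']],[0,c['fy'],c['cy']],[0,0,1]])
    if n!='wrist':
        R=Ro.from_rotvec(c['rvec']).as_matrix();return K,R.T,-R.T@c['tvec']
    T=np.eye(4);T[:3,:3]=Ro.from_euler('xyz',o['tcp_rot'],degrees=True).as_matrix();T[:3,3]=o['ee_pos']
    M=T@c['tool_from_camera'];return K,M[:3,:3],M[:3,3]
def ray(C,p):
    K,R,t=C;d=R@np.linalg.inv(K)@[p[0],p[1],1];return t,d/np.linalg.norm(d)
def onz(C,p,z):
    t,d=ray(C,p);return t+d*(z-t[2])/d[2]
def tri(rs):
    A=np.zeros((3,3));b=np.zeros(3)
    for t,d in rs:
        P=np.eye(3)-np.outer(d,d);A+=P;b+=P@t
    x=np.linalg.solve(A,b);return x,max(np.linalg.norm((np.eye(3)-np.outer(d,d))@(x-t)) for t,d in rs)
def proj(C,X):
    K,R,t=C;q=K@R.T@(np.array(X)-t);return q[:2]/q[2]
def shot(name):
    o=get_obs();im=cv2.cvtColor(camera('wrist'),cv2.COLOR_RGB2BGR)
    cv2.imwrite(f'pics/{name}.png',im);np.save(f'pics/{name}.npy',np.r_[o['ee_pos'],o['tcp_rot']]);return im,o
def load(name):
    a=np.load(f'pics/{name}.npy');return cv2.imread(f'pics/{name}.png'),cam('wrist',dict(ee_pos=a[:3],tcp_rot=a[3:]))
E
python3 - <<'E'
from h import *
C=cam('scene')
for n,p,z in[('pintip',(280,239),.005),('pin shoulder',(222,236),.005),('cutter front L',(275,215),.0),('cutter front R',(306,195),0),('postL top',(265,168),.15),('postR top',(290,150),.15),('grid A',(145,258),.116),('gridB',(175,268),.116),('salt',(166,250),0),('bowl',(312,215),0),('lever',(235,105),.263),('red',(243,297),0)]:
    print(n,onz(C,p,z).round(3))
print(C[2],cam('top')[2])
E
```

```text
pintip [ 0.382 -0.111  0.005]
pin shoulder [ 0.502 -0.014  0.005]
cutter front L [ 0.458 -0.18   0.   ]
cutter front R [ 0.449 -0.313  0.   ]
postL top [ 0.494 -0.172  0.15 ]
postR top [ 0.501 -0.286  0.15 ]
grid A [0.49  0.229 0.116]
gridB [0.419 0.203 0.116]
salt [0.574 0.118 0.   ]
bowl [ 0.382 -0.252 -0.   ]
lever [ 0.648 -0.217  0.263]
red [0.323 0.092 0.   ]
[-0.157335    0.58951187  0.86181854] [-0.43042233  0.23223503  1.31946569]
```

```bash
python3 -c "
import cv2
a=cv2.imread('pics/scene0.png')
cv2.imwrite('pics/crop0.png',cv2.resize(a[90:350,90:330],(720,600)[::1],interpolation=cv2.INTER_CUBIC)[:600])"
```

```text
(no output)
```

View pics/crop0.png

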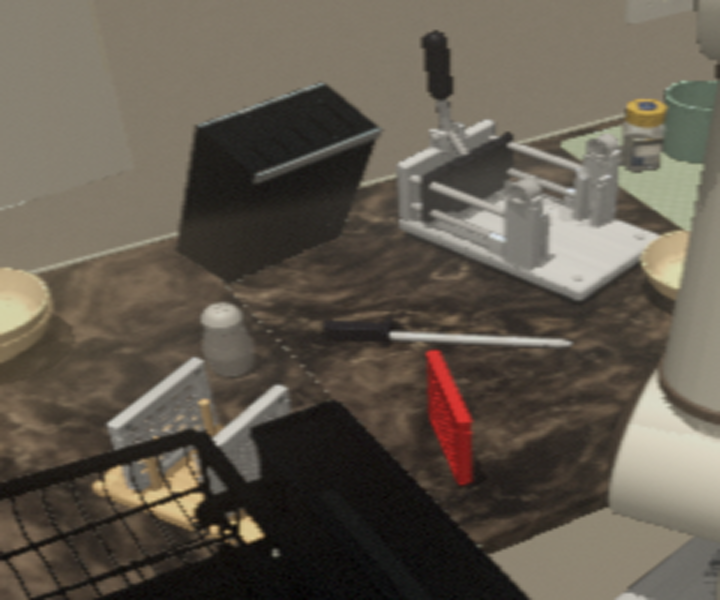

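The crop shows the two grids in the rack: the back one spans about (110–205,360–490) and the front one (205–290,390–500). The pin's handle is at (355,330) and its tip at (570,344). The cutter stands upper right. I'll move the wrist camera over the pin and cutter.

servo_tool:
  moves:
    - [4,8,12,-0.1]
    - [8,14,12,-0.2]
    - [12,21,12,-0.33]
    - [16,28,12,-0.33]
    - [19,35,12,-0.33]
    - [22.4,42,12,-0.33]
    - [22.4,42,12,-0.33]
    - [22.4,42,12,-0.33]
    - [22.4,42,12,-0.33]
    - [22.4,42,12,-0.33]
    - [22.4,42,12,-0.33]
    - [22.4,42,12,-0.33]
    - [22.4,42,12,-0.33]
    - [22.4,42,12,-0.33]
    - [22.4,42,12,-0.33]
    - [22.4,42,12,-0.33]
    - [22.4,42,12,-0.33]
    - [22.4,42,12,-0.33]
  claw: 0

```text
time: 1.65
ee_pos: [0.3996, -0.1021, 0.3512]
tcp_rot: [180.0, 0.0, -0.4]
wrist_force: [0.0, -0.4, -0.9]
opening: 0.0856
grasp_force: 0.0
```

Run:
```python
from h import *
im,o=shot('w1');print(o['time'],o['q'],o['ee_pos'],o['tcp_rot'],abs(o['qd']).max())
```

```text
1.65 [-1.43369661e+01 -8.93615967e+00  1.03637983e+01  1.09303123e+02
 -4.43437545e-03  1.66035624e+02] [ 0.39958284 -0.10214975  0.35124257] [ 1.79996460e+02  4.14165864e-03 -3.72590484e-01] 0.19121015329171262
```

servo_tool:
  moves:
    - [0,4,0,0]
    - [0,8,0,0]
    - [0,12,0,0]
    - [0,16,0,0]
    - [0,20,0,0]
    - [0,24,0,0]
    - [0,24,0,0]
    - [0,24,0,0]
    - [0,24,0,0]
    - [0,24,0,0]
    - [0,24,0,0]

```text
time: 2.62
ee_pos: [0.4046, 0.0256, 0.3513]
tcp_rot: [-178.2, 0.0, 2.4]
wrist_force: [0.2, -0.2, -0.9]
opening: 0.0853
grasp_force: 0.0
```

Run:
```python
from h import *
im,o=shot('w2');print(o['time'],o['q'],o['ee_pos'],o['tcp_rot'],abs(o['qd']).max())
```

```text
2.6167 [  2.36353547  -9.8164879    9.59824577 109.46244221   1.78371249
 179.94404423] [0.40460767 0.02557878 0.35128579] [-1.78216242e+02  4.59668026e-02  2.41946415e+00] 0.40183977161798146
```

View pics/w1.png

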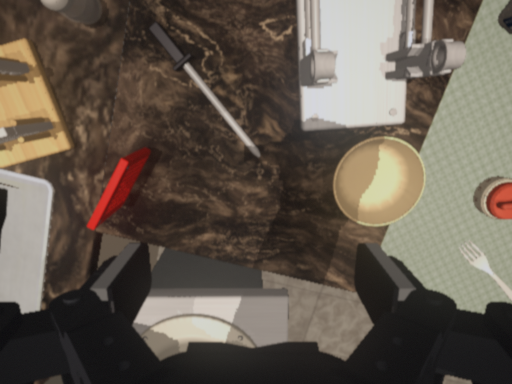

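View pics/w2.png

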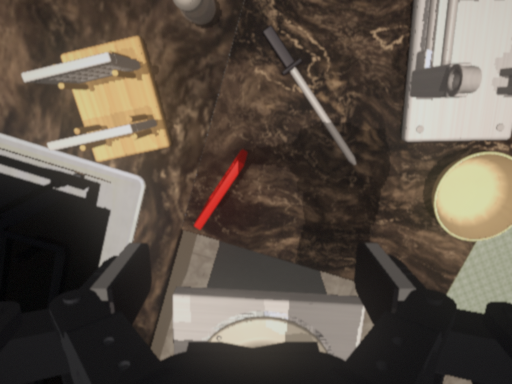

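Both wrist views show the pin, running from (270,32) to (353,162) in w2, the red look-alike and the cutter. In w2 the rack's back grid is at (25–140,55–80) and the front grid at (48–158,120–148). I can't yet tell which is coarse, so I'll turn the wrist and look more squarely.

servo_tool:
  moves:
    - [0,0,0,0.12]
    - [0,0,0,0.24]
    - [0,0,0,0.36]
    - [-1,0,0,0.48]
    - [-2,0,0,0.6]
    - [-3,0,0,0.72]
    - [-4,0,0,0.84]
    - [-4,0,0,0.96]
    - [-4,0,0,1.08]
    - [-4,0,0,1.2]
    - [-4,0,0,1.32]
    - [-4,0,0,1.44]
    - [-4,0,0,1.58]
    - [-4,0,0,1.58]
    - [-4,0,0,1.58]
    - [-4,0,0,1.58]
    - [-4,0,0,1.58]
    - [-4,0,0,1.58]

```text
time: 4.17
ee_pos: [0.3645, 0.026, 0.3513]
tcp_rot: [-178.2, 0.0, 92.9]
wrist_force: [-0.6, 0.5, -0.8]
opening: 0.0851
grasp_force: 0.0
```

Run:
```python
from h import *
im,o=shot('w3');print(o['time'],o['q'],o['ee_pos'],o['tcp_rot'],abs(o['qd']).max())
a=cv2.imread('pics/w2.png')[20:180,0:190]
f=lambda x,w,h:cv2.resize(x,(w,h),interpolation=cv2.INTER_CUBIC)
cv2.imwrite('pics/v3.png',np.hstack([f(im,512,384),np.vstack([f(a,285,240),np.zeros((144,285,3),np.uint8)])]))
```

```text
4.1667 [ 4.08406758e+00 -1.32421018e+01  6.77076370e+00  1.11803539e+02
 -3.26736870e-03  9.11910773e+01] [0.36454571 0.02601278 0.35130919] [-1.78209781e+02  4.04812381e-02  9.28936738e+01] 0.5354497478901364
```

View pics/v3.png

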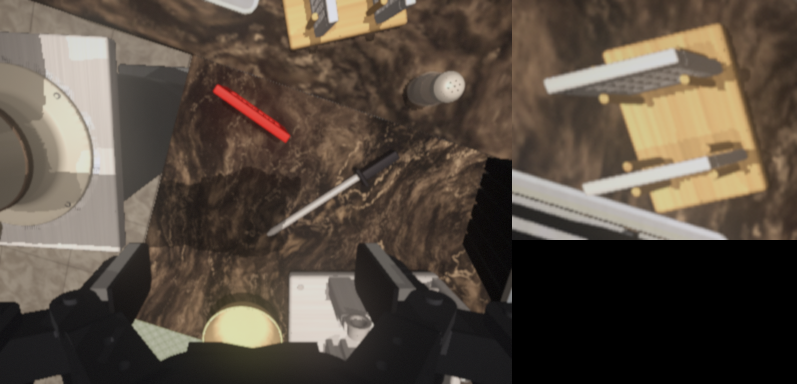

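w3 shows the rack cut off at the top (285–410,0–45) and the pin from (270,235) to (395,155). The last-joint limit also left a 1.8° tool tilt. I'll turn the other way round to the opposite limit, which should cancel the tilt and give better views of the rack.

servo_tool:
  moves:
    - [0.5,1,0,0.12]
    - [1,2,0,0.24]
    - [1,3,0,0.36]
    - [1,4,0,0.48]
    - [1,5,0,0.6]
    - [1,6,0,0.72]
    - [1,7,0,0.84]
    - [1,8,0,0.96]
    - [1,9,0,1.08]
    - [1,10,0,1.2]
    - [1,11,0,1.32]
    - [1,11,0,1.44]
    - [1,11,0,1.56]
    - [1,11,0,1.68]
    - [1,11,0,1.8]
    - [1,11,0,1.92]
    - [1,11,0,2.04]
    - [1,11,0,2.16]
    - [1,11,0,2.28]
    - [1,11,0,2.4]

```text
time: 5.88
ee_pos: [0.3745, 0.1361, 0.3513]
tcp_rot: [-178.2, 0.0, -129.2]
wrist_force: [0.5, -0.9, -0.1]
opening: 0.0855
grasp_force: 0.0
```

servo_tool:
  moves:
    - [0,0,0,0.12]
    - [0,0,0,0.24]
    - [0,0,0,0.36]
    - [0,0,0,0.48]
    - [0,0,0,0.6]
    - [0,0,0,0.72]
    - [0,0,0,0.84]
    - [0,0,0,0.84]
    - [0,0,0,0.84]

```text
time: 6.63
ee_pos: [0.3745, 0.136, 0.3513]
tcp_rot: [-178.2, 0.0, -81.6]
wrist_force: [0.8, -0.6, 0.3]
opening: 0.0853
grasp_force: 0.0
```

Run:
```python
from h import *
im,o=shot('w4');print(o['time'],o['q'],o['ee_pos'],o['tcp_rot'],abs(o['qd']).max())
cv2.imwrite('pics/v4.png',cv2.resize(im[:300],(800,469)))
```

```text
6.6333 [ 20.18674087 -12.43235602   7.42441654 108.09280536  -0.32420311
 -78.20558297] [0.37454506 0.13598917 0.35133149] [-1.78207019e+02  4.32928934e-02 -8.16119897e+01] 1.6125358562520324
```

View pics/v4.png

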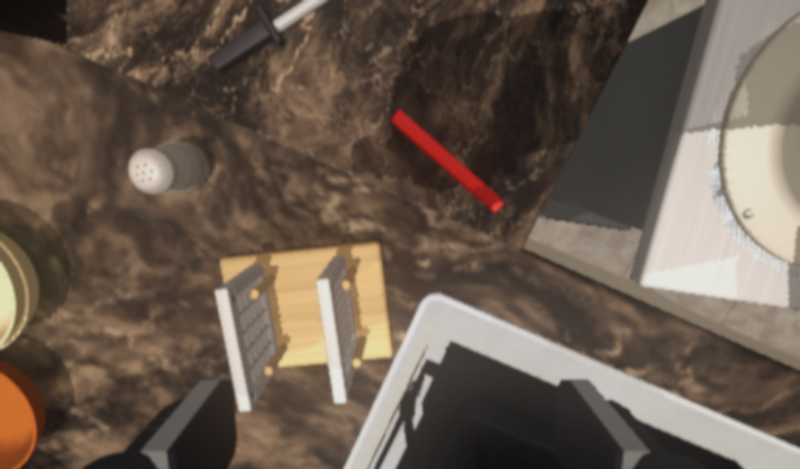

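In v4 the rack board is at (225–390,245–365) and the fronts of both grids are visible. The left one, the back grid, looks to have larger cells; I'll confirm that. Next I turn to the joint limit to remove the tilt.

servo_tool:
  moves:
    - [0,0,0,0.12]
    - [0,0,0,0.24]
    - [0,0,0,0.36]
    - [0,0,0,0.48]
    - [0,0,0,0.6]
    - [0,0,0,0.72]
    - [0,0,0,0.84]
    - [0,0,0,0.96]
    - [0,0,0,1.08]
    - [0,0,0,1.2]
    - [0,0,0,1.32]
    - [0,0,0,1.44]
    - [0,0,0,1.56]
    - [0,0,0,1.68]
    - [0,0,0,1.79]
    - [0,0,0,1.82]
    - [0,0,0,1.82]
    - [0,0,0,1.82]

```text
time: 8.18
ee_pos: [0.3677, 0.1531, 0.3513]
tcp_rot: [-179.0, 0.0, 21.7]
wrist_force: [-0.8, 0.1, -0.1]
opening: 0.0855
grasp_force: 0.0
```

Run:
```python
from h import *
im,o=shot('w5');print(o['time'],o['q'],o['ee_pos'],o['tcp_rot'],abs(o['qd']).max())
f=lambda x:cv2.resize(x,(390,390),interpolation=cv2.INTER_CUBIC)
a=cv2.imread('pics/w4.png')
cv2.imwrite('pics/v5.png',np.hstack([f(a[145:275,130:260]),cv2.resize(im,(410,390))]))
```

```text
8.1833 [  21.87910696  -10.71747736    8.8529097   109.61426062    1.01423429
 -179.83249555] [0.36771648 0.15310164 0.35131078] [-1.78985898e+02  4.68383271e-02  2.17116287e+01] 0.6774304507179154
```

View pics/v5.png

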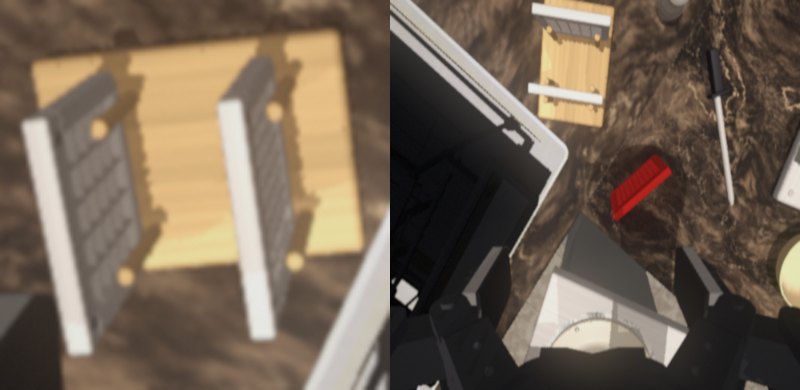

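Left panel: the back grid's openings look clearly larger than the front one's, so it should be the coarse one. Right panel: a good view of rack, pin and red part. Half the tilt is gone, so I'll push the limit a little more.

servo_tool:
  moves:
    - [0,0,0,0.03]
    - [0,0,0,0.03]
    - [0,0,0,0.03]

```text
time: 8.48
ee_pos: [0.3649, 0.1596, 0.3513]
tcp_rot: [-179.3, 0.0, 23.0]
wrist_force: [-0.1, 0.4, 0.6]
opening: 0.0856
grasp_force: 0.0
```

servo_tool:
  moves:
    - [0,0,0,0.03]
    - [0,0,0,0.03]

```text
time: 8.65
ee_pos: [0.3618, 0.1665, 0.3513]
tcp_rot: [-179.6, 0.0, 24.4]
wrist_force: [-0.0, -0.0, 0.7]
opening: 0.0854
grasp_force: 0.0
```

Run:
```python
from h import *
o=get_obs();print(o['time'],o['q'],o['ee_pos'],o['tcp_rot'])
# pin & grid tops measured; masks: bright grey top faces
for n in('w2','w4','w5'):
    im,C=load(n);hsv=cv2.cvtColor(im,cv2.COLOR_BGR2HSV)
    m=((hsv[...,1]<45)&(hsv[...,2]>120)).astype(np.uint8)
    c,_=cv2.findContours(m,cv2.RETR_EXTERNAL,cv2.CHAIN_APPROX_NONE)
    for k in c:
        r=cv2.minAreaRect(k);a=cv2.contourArea(k)
        if a>60 and max(r[1])>30: print(n,int(a),np.round(r[0],1),np.round(r[1],1),round(r[2]),onz(C,r[0],.116).round(3),onz(C,r[0],.005).round(3))
```

```text
8.65 [  24.43796495  -10.71035722    8.86272441  109.62007878    0.38974766
 -179.93660126] [0.36181598 0.16654561 0.35130487] [-1.79610305e+02  4.74283789e-02  2.43745677e+01]
w2 8172 [267.6 326.2] [193.5  59.2] 2 [0.187 0.004 0.116] [ 0.104 -0.002  0.005]
w2 3430 [479.  269.5] [85. 64.] 90 [ 0.283 -0.245  0.116] [ 0.227 -0.323  0.005]
w2 337 [ 23.8 175.2] [52.1  7.9] 17 [0.372 0.296 0.116] [0.343 0.376 0.005]
w2 5653 [ 74.3 197.4] [138.2 142.8] 86 [0.348 0.24  0.116] [0.312 0.303 0.005]
w2 240 [83.3 75.6] [ 9.9 54.1] 76 [0.485 0.217 0.116] [0.489 0.273 0.005]
w2 589 [323.  115.7] [113.2   7.5] 56 [ 0.454 -0.041  0.116] [ 0.449 -0.06   0.005]
w2 886 [65.9 66.9] [11.2 91.5] 77 [0.493 0.235 0.116] [0.499 0.296 0.005]
w2 12026 [457.5  70.5] [141. 107.] 90 [ 0.506 -0.174  0.116] [ 0.516 -0.233  0.005]
w4 611 [243.1 307.8] [ 9.3 79.2] 26 [0.365 0.328 0.116] [0.361 0.405 0.005]
w4 124 [269.  256.1] [ 6.3 34.6] 16 [0.344 0.252 0.116] [0.334 0.306 0.005]
w4 459 [165.2 216.2] [54.3 18.6] 79 [0.473 0.221 0.116] [0.501 0.266 0.005]
w4 8660 [347.9 251.6] [145.6 315.3] 83 [0.252 0.231 0.116] [0.
[... 178 characters left out ...]
[459.5 102. ] [204. 103.] 90 [0.175 0.045 0.116] [0.115 0.037 0.005]
w4 227 [190.7   6.8] [ 8.3 36.3] 56 [ 0.465 -0.006  0.116] [ 0.49  -0.028  0.005]
w5 8955 [260.5 336.9] [190.9 110.7] 26 [0.152 0.06  0.116] [0.07  0.026 0.005]
w5 973 [496.5 172. ] [68. 29.] 90 [ 0.454 -0.102  0.116] [ 0.46  -0.183  0.005]
w5 724 [417.5 148.1] [107.9   8.3] 80 [ 0.445 -0.008  0.116] [ 0.449 -0.061  0.005]
w5 819 [218.3  91.9] [94.4 10.6] 8 [0.419 0.217 0.116] [0.416 0.229 0.005]
w5 1748 [68.2 71.2] [176.4  11.8] 36 [0.38  0.372 0.116] [0.365 0.429 0.005]
w5 1029 [225.7  14.5] [99.6 12. ] 8 [0.492 0.236 0.116] [0.51  0.254 0.005]
w5 6365 [122.9  97.1] [294.1 117.5] 58 [0.376 0.31  0.116] [0.36  0.35  0.005]
```

servo_tool:
  moves:
    - [1,-2,0,-0.12]
    - [2,-4,0,-0.24]
    - [3,-6,0,-0.36]
    - [4,-8,0,-0.48]
    - [5,-10,0,-0.6]
    - [6,-12,0,-0.72]
    - [7,-14,0,-0.84]
    - [8,-16,0,-0.96]
    - [8,-18,0,-1.08]
    - [8,-20,0,-1.2]
    - [8,-22,0,-1.32]
    - [8,-24,0,-1.44]
    - [8,-26,0,-1.56]
    - [8,-28,0,-1.68]
    - [8,-30,0,-1.8]
    - [8,-30,0,-1.92]
    - [8,-30,0,-2.0]
    - [8,-30,0,-2.0]
    - [8,-30,0,-2.0]

```text
time: 10.23
ee_pos: [0.4421, -0.134, 0.3513]
tcp_rot: [-179.6, 0.0, -90.1]
wrist_force: [-0.5, -0.1, 1.0]
opening: 0.0853
grasp_force: 0.0
```

Run:
```python
from h import *
im,o=shot('w6');print(o['time'],o['q'],o['ee_pos'],o['tcp_rot'],abs(o['qd']).max())
```

```text
10.2333 [ -16.96042394   -2.78252598   15.9696612   108.38968538    0.16066699
 -106.8117564 ] [ 0.44211807 -0.13399967  0.35127969] [-1.79606522e+02  4.89517845e-02 -9.01479912e+01] 1.1048443198090638
```

servo_tool:
  moves:
    - [0,-3,0,0]
    - [0,-6,0,0]
    - [0,-9,0,0]
    - [0,-12,0,0]
    - [0,-12,0,0]
    - [0,-12,0,0]
    - [0,-12,0,0]

```text
time: 10.87
ee_pos: [0.4421, -0.2536, 0.3513]
tcp_rot: [-179.6, 0.1, -90.2]
wrist_force: [-0.3, 0.6, 0.3]
opening: 0.0854
grasp_force: 0.0
```

Run:
```python
from h import *
im,o=shot('w7');print(o['time'],o['ee_pos'],o['tcp_rot'],abs(o['qd']).max())
cv2.imwrite('pics/v7.png',np.hstack([cv2.resize(cv2.imread(f'pics/w{i}.png')[:330,60:390],(400,400)) for i in(6,7)]))
```

```text
10.8667 [ 0.4420991  -0.25363727  0.35129193] [-1.79612771e+02  6.79085976e-02 -9.02325028e+01] 1.1121873504625122
```

View pics/v7.png

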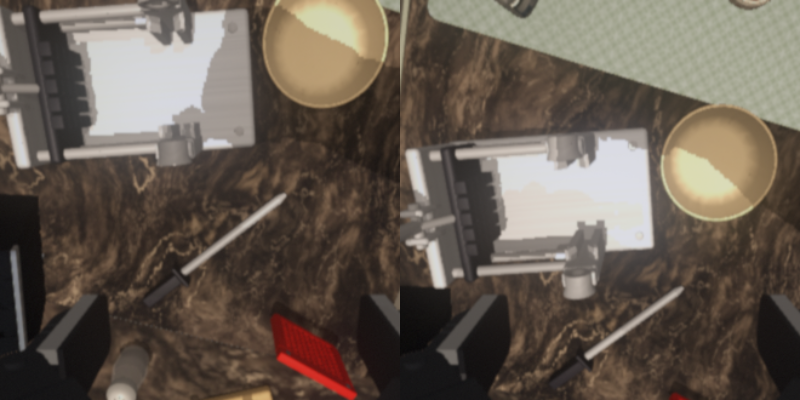

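v7 shows the cutter in both views. The base's front edge runs (248,12)–(254,146) in the left panel and (648,130)–(654,248) in the right. The near bushing is at (175,148) left and (580,285) right, and the far one at about (165,20) and (570,148). The pin runs from (150,300) to (285,196) in the left panel. From here I measure numerically.

```bash
cat > m.py <<'E'
from h import *
def line_edge(im,p,q,n=40,w=7,trim=.12):
    """subpixel strongest edge across segment p-q; returns fitted line (pt,dir)"""
    g=cv2.GaussianBlur(cv2.cvtColor(im,cv2.COLOR_BGR2GRAY),(0,0),.8).astype(np.float32)
    p,q=np.float32(p),np.float32(q);d=(q-p)/np.linalg.norm(q-p);nn=np.array([-d[1],d[0]]);s=np.arange(-w,w+.01,.25)
    P=[]
    for a in np.linspace(trim,1-trim,n):
        c=p+(q-p)*a;L=(c+s[:,None]*nn).astype(np.float32)
        v=cv2.remap(g,L[:,0][None],L[:,1][None],cv2.INTER_LINEAR)[0];k=np.argmax(abs(np.gradient(v)));P.append(L[k])
    P=np.float32(P);vx=cv2.fitLine(P,cv2.DIST_WELSCH,0,.01,.01).ravel()
    r=abs((P-vx[2:])@np.array([-vx[1],vx[0]]));return vx[2:],vx[:2],np.median(r)
def X(a,b):
    t=np.linalg.solve(np.c_[a[1],-b[1]],b[0]-a[0]);return a[0]+t[0]*a[1]
E
python3 - <<'E'
from m import *
f=lambda p,o:(np.array(p)-[o,0])/1.2121+[60,0]
V={'w6':dict(F=((248,12),(254,146)),L=((200,150),(250,147)),R=((200,12),(246,10)),o=0),
   'w7':dict(F=((648,130),(654,248)),L=((608,253),(652,249)),R=((605,134),(645,130)),o=400)}
rs={}
for n,v in V.items():
    im,C=load(n);E={k:line_edge(im,*[f(p,v['o']) for p in v[k]],w=5) for k in'FLR'}
    print(n,{k:(E[k][0].round(1),E[k][1].round(3),E[k][2].round(2)) for k in E})
    for k in'LR':
        x=X(E['F'],E[k]);rs.setdefault(k,[]).append(ray(C,x));print(k,x.round(1))
cs={k:tri(r) for k,r in rs.items()};print(cs)
d=cs['L'][0]-cs['R'][0];print(np.linalg.norm(d),np.degrees(np.arctan2(-d[0],d[1])))
# gridtops
for nm,P in dict(back={'w4':(148.7,223.4),'w5':(225.7,14.5),'w2':(65.9,66.9)},front={'w5':(218.3,91.9)}).items():
    R=[];ends=[]
    for n,p in P.items():
        im,C=load(n);h=cv2.cvtColor(im,cv2.COLOR_BGR2HSV);m=((h[...,1]<45)&(h[...,2]>120)).astype(np.uint8)
        for k in cv2.findContours(m,cv2.RETR_EXTERNAL,cv2.CHAIN_APPROX_NONE)[0]:
            r=cv2.minAreaRect(k)
            if np.hypot(*(np.array(r[0])-p))<1:
                R.append(ray(C,r[0]));b=cv2.boxPoints(r);
                s=b[np.argsort([np.linalg.norm(b[i]-b[(i+1)%4]) for i in range(4)])[0]]
                if np.linalg.norm(b[0]-b[1])>np.linalg.norm(b[1]-b[2]): e=[(b[0]+b[3])/2,(b[1]+b[2])/2]
                else: e=[(b[0]+b[1])/2,(b[2]+b[3])/2]
                A=[onz(C,x,.116) for x in e];d=A[0]-A[1];print(nm,n,np.round(A,4).tolist(),np.linalg.norm(d).round(4),np.degrees(np.arctan2(d[1],d[0])).round(2)%180)
    if len(R)>1: print(nm,tri(R),tri(R[:2]))
E
```

```text
w6 {'F': (array([267.3,  67.3], dtype=float32), array([0.056, 0.998], dtype=float32), np.float32(0.29)), 'L': (array([246.4, 121.5], dtype=float32), array([ 0.997, -0.079], dtype=float32), np.float32(0.24)), 'R': (array([244. ,   7.9], dtype=float32), array([ 0.996, -0.091], dtype=float32), np.float32(0.25))}
L [270.2 119.6]
R [263.8   6.1]
w7 {'F': (array([266.6, 162.4], dtype=float32), array([0.064, 0.998], dtype=float32), np.float32(0.19)), 'L': (array([249.1, 205.7], dtype=float32), array([ 0.998, -0.059], dtype=float32), np.float32(0.22)), 'R': (array([245.4, 106.3], dtype=float32), array([ 0.996, -0.086], dtype=float32), np.float32(0.25))}
L [269.3 204.5]
R [262.9 104.8]
{'L': (array([ 0.42132297, -0.17011085,  0.02729485]), np.float64(1.1287686727421621e-05)), 'R': (array([ 0.43084447, -0.30878006,  0.0219995 ]), np.float64(0.00018975007264077507))}
0.13909654596898471 3.9279550654781543
back w4 [[0.5059, 0.1863, 0.116], [0.4802, 0.2851, 0.116]] 0.102 104.57
back w5 [[0.4794, 0.2851, 0.116], [0.5037, 0.1881, 0.116]] 0.1 104.09
back w2 [[0.4798, 0.2856, 0.116], [0.5047, 0.1872, 0.116]] 0.1015 104.23
back (array([0.49270993, 0.23609174, 0.11459878]), np.float64(0.0018085346491277944)) (array([0.49367402, 0.23696172, 0.11078073]), np.float64(0.0014632812810037006))
front w5 [[0.4061, 0.2663, 0.116], [0.4307, 0.169, 0.116]] 0.1004 104.17
```

Run:
```python
from m import *
f=lambda p,o:(np.array(p)-[o,0])/1.2121+[60,0]
cs=[]
for n,(l,r) in {'w6':((193,125,137),(219,125,137)),'w7':((196,232,243),(221,232,243))}.items():
    im,C=load(n);m=[]
    for u,a,b in(l,r):
        e=line_edge(im,(u,a),(u,b),w=5,trim=0);m.append(e);print(n,e[0].round(1),e[1].round(2),e[2].round(2))
    A=[onz(C,e[0],.134) for e in m];print('flange',np.round(A,4).tolist(),'mid',np.mean(A,0).round(4))
# openings count
u=np.array([np.cos(np.radians(14.2)),np.sin(np.radians(14.2)),0]);w=np.array([-u[1],u[0],0])
for nm,c in dict(back=(.4922,.2364),front=(.4184,.2177)).items():
    im,C=load('w4');g=cv2.cvtColor(im,cv2.COLOR_BGR2GRAY).astype(np.float32)
    for z in(.095,.085,.075,.066,.055):
        P=np.array([proj(C,np.array([*c,z])-.005*u+s*w) for s in np.linspace(-.048,.048,300)],np.float32)
        v=cv2.remap(g,P[:,0][None],P[:,1][None],cv2.INTER_CUBIC)[0];v=v-np.poly1d(np.polyfit(range(300),v,4))(range(300))
        F=abs(np.fft.rfft(v*np.hanning(300)));print(nm,z,'peak cycles/96mm',np.argmax(F[3:14])+3,F[4:12].round())
for n in('w2','w5','w6','w7'):
    im,C=load(n);h=cv2.cvtColor(im,cv2.COLOR_BGR2HSV);m=((h[...,1]<45)&(h[...,2]>110)).astype(np.uint8)
    best=None
    for k in cv2.findContours(m,cv2.RETR_EXTERNAL,cv2.CHAIN_APPROX_NONE)[0]:
        r=cv2.minAreaRect(k)
        if max(r[1])>70 and min(r[1])<14 and np.linalg.norm(onz(C,r[0],.005)[:2]-[.449,-.062])<.03:
            Q=np.array([onz(C,p[0],.005) for p in k]);mu=np.float32(Q[:,:2]);l=cv2.fitLine(mu,cv2.DIST_HUBER,0,.01,.01).ravel()
            d=l[:2]*np.sign(-l[0]);s=(mu-l[2:])@d;print(n,'pin yaw',np.degrees(np.arctan2(d[1],d[0])).round(2),'tip',(l[2:]+d*s.max()).round(4),'butt',(l[2:]+d*s.min()).round(4),np.ptp(s).round(4))
```

```text
w6 [189.  131.1] [ 0.07 -1.  ] 0.31
w6 [217.8 130.6] [0.04 1.  ] 1.92
flange [[0.5106, -0.1656, 0.134], [0.4804, -0.1661, 0.134]] mid [ 0.4955 -0.1659  0.134 ]
w7 [194.6 238.5] [0.13 0.99] 0.36
w7 [221.  236.4] [ 0.25 -0.97] 0.25
flange [[0.5105, -0.1641, 0.134], [0.4803, -0.1666, 0.134]] mid [ 0.4954 -0.1654  0.134 ]
back 0.095 peak cycles/96mm 6 [ 35. 189. 434. 287.  59.   8.  55.  63.]
back 0.085 peak cycles/96mm 6 [ 73. 237. 662. 470.  65.  69.   9.  65.]
back 0.075 peak cycles/96mm 6 [ 60. 215. 654. 503.  99.  47.  17.  38.]
back 0.066 peak cycles/96mm 7 [424.  95. 409. 596.  96. 168. 174.  73.]
back 0.055 peak cycles/96mm 7 [391. 298. 312. 692. 242. 169. 141. 115.]
front 0.095 peak cycles/96mm 3 [ 90.  23.  42.  54.  64.   4.  98. 206.]
front 0.085 peak cycles/96mm 11 [ 93.  55.  46.  82. 117.  38.  33. 200.]
front 0.075 peak cycles/96mm 11 [ 52.  68.  46. 107. 108.  69.  52. 192.]
front 0.066 peak cycles/96mm 3 [207. 106. 114. 179.  56.  65.  67. 194.]
front 0.055 peak cycles/96mm 4 [640. 108. 346. 297. 256.  56. 162. 109.]
w2 pin yaw -141.75 tip [ 0.3844 -0.1117] butt [ 0.5097 -0.013 ] 0.1596
w5 pin yaw -141.26 tip [ 0.3837 -0.1128] butt [ 0.5082 -0.0129] 0.1596
w6 pin yaw -140.86 tip [ 0.3845 -0.1119] butt [ 0.5091 -0.0105] 0.1607
w7 pin yaw -140.6 tip [ 0.3851 -0.1124] butt [ 0.5107 -0.0093] 0.1625
```

The back grid is confirmed as the coarse one (about 6 bar cycles per width, against about 11 for the front). I have consistent poses for the grid, the cutter and the pin, so I'll go to above the coarse grid.

servo_tool:
  moves:
    - [1,3.5,0,0.05]
    - [2,7,0,0.1]
    - [3,10.5,0,0.15]
    - [4,14,0,0.2]
    - [5,17.5,0,0.25]
    - [5,21,0,0.251]
    - [5,24.5,0,0.251]
    - [5,28,0,0.251]
    - [5,31.5,0,0.251]
    - [5,35,0,0.251]
    - [5,38.5,-2,0.251]
    - [5,42,-5,0.251]
    - [5,45.5,-8,0.251]
    - [5,49,-11,0.251]
    - [5,49,-14,0.251]
    - [5,49,-17,0.251]
    - [5,49,-18,0.251]
    - [5,49,-18,0.251]
    - [5,49,-18,0.251]
  claw: 0.5
  force: 40

```text
time: 12.5
ee_pos: [0.4919, 0.2362, 0.1729]
tcp_rot: [-179.5, 0.1, -75.9]
wrist_force: [0.6, 0.4, 0.2]
opening: 0.043
grasp_force: 0.0
```

Run:
```python
from m import *
im,o=shot('w8');print(o['time'],o['q'],o['ee_pos'],o['tcp_rot'],o['opening'])
C=cam('wrist',o);h=cv2.cvtColor(im,cv2.COLOR_BGR2HSV);m=((h[...,1]<45)&(h[...,2]>110)).astype(np.uint8)
for k in cv2.findContours(m,cv2.RETR_EXTERNAL,cv2.CHAIN_APPROX_NONE)[0]:
    r=cv2.minAreaRect(k)
    if max(r[1])>60: print(np.round(r[0],1),np.round(r[1],1),onz(C,r[0],.116).round(4),[onz(C,p,.116)[:2].round(4).tolist() for p in cv2.boxPoints(r)])
```

```text
12.5 [ 2.56628664e+01  3.08602996e+00  1.60261526e+00  8.80533858e+01
 -2.85108224e-02 -7.84524591e+01] [0.49188507 0.23617845 0.17286227] [-1.79540469e+02  6.47898944e-02 -7.58845300e+01] 0.04300594290012092
[253.  199.5] [163.  16.] [0.494  0.2304 0.116 ] [[0.5103, 0.1841], [0.5015, 0.1819], [0.4752, 0.2832], [0.4854, 0.2858]]
[392.3 214.6] [198.1 141.2] [0.4083 0.2186 0.116 ] [[0.4815, 0.2349], [0.4522, 0.1583], [0.3352, 0.2023], [0.3553, 0.2914]]
```

servo_tool:
  moves:
    - [0,0,-2,0]
    - [0,0,-4,0]
    - [0,0,-6,0]
    - [0,0,-7.5,0]
    - [0,0,-8.3,0]
    - [0,0,-8.3,0]
    - [0,0,-8.3,0]

```text
time: 13.13
ee_pos: [0.4929, 0.236, 0.09]
tcp_rot: [-179.5, 0.1, -76.0]
wrist_force: [-0.1, 0.9, -0.1]
opening: 0.0425
grasp_force: 0.0
```

servo_tool:
  moves:
    - [0,0,0,0]
    - [0,0,0,0]
    - [0,0,0,0]
    - [0,0,0,0]
    - [0,0,0,0]
    - [0,0,0,0]
  claw: 1
  force: 40

```text
time: 13.63
ee_pos: [0.4927, 0.2362, 0.0896]
tcp_rot: [-179.5, 0.1, -75.9]
wrist_force: [-0.3, -0.3, 6.0]
opening: 0.0095
grasp_force: 40.4
```

servo_tool:
  moves:
    - [0,0,1,0]
    - [0,0,2,0]
    - [0,0,3.5,0]
    - [0,0,5,0]
    - [0,0,6.5,0]
    - [0,0,8,0]
    - [-1,-1,10,0]
    - [-2,-3,12,0]
    - [-2,-6,14,0]
    - [-2,-9,15.5,0]
    - [-2,-12,15.5,-0.03]
    - [-2,-15,15.5,-0.06]
    - [-2,-18,15.5,-0.09]
    - [-2,-21,15.5,-0.12]
    - [-2,-24,15.5,-0.15]
    - [-2,-27,15.5,-0.18]
    - [-2,-30,15.5,-0.18]
    - [-2,-33,15.5,-0.18]
    - [-2,-36,15.5,-0.18]
    - [-2,-36,15.5,-0.18]

```text
time: 15.3
ee_pos: [0.4718, -0.128, 0.2439]
tcp_rot: [-179.6, -0.0, -86.4]
wrist_force: [0.9, -0.1, -2.0]
opening: 0.0093
grasp_force: 39.4
```

Run:
```python
from m import *
im,o=shot('w9');print(o['time'],o['q'],o['ee_pos'],o['tcp_rot'],o['opening'],o['wrist_force'])
C=cam('wrist',o);h=cv2.cvtColor(im,cv2.COLOR_BGR2HSV);m=((h[...,1]<45)&(h[...,2]>110)).astype(np.uint8)
for z in(.026+.2156,): pass
for k in cv2.findContours(m,cv2.RETR_EXTERNAL,cv2.CHAIN_APPROX_NONE)[0]:
    r=cv2.minAreaRect(k)
    if max(r[1])>50: print(np.round(r[0],1),np.round(r[1],1),round(r[2],1))
```

```text
15.3 [-1.52376200e+01 -3.49764508e+00  2.92474741e+00  9.60286848e+01
  9.71975512e-02 -1.08793489e+02] [ 0.4717687  -0.12800831  0.24393305] [-1.79595970e+02 -3.48217851e-02 -8.64439197e+01] 0.009334078302574175 [ 0.9416612  -0.08523878 -1.99934502]
[498.  301.5] [105.  26.] 90.0
[ 23.1 289. ] [96.1  6.1] 85.7
[285. 247.] [200.  92.] 90.0
[45.1 99.1] [70.3 17.8] 81.1
[35.2 45.4] [35.5 68.7] 61.2
[204.  71.] [142. 212.] 90.0
```

servo_tool:
  moves:
    - [1,-2.5,0,0]
    - [2,-5,0,0]
    - [2.87,-8,0,0]
    - [2.87,-10,0,0.004]
    - [2.87,-10.6,0,0.004]
    - [2.87,-10.6,0,0.004]
    - [2.87,-10.6,0,0.004]
    - [2.87,-10.6,0,0.004]

```text
time: 16.02
ee_pos: [0.5008, -0.2288, 0.2438]
tcp_rot: [-179.6, 0.1, -86.0]
wrist_force: [0.1, -0.5, -1.2]
opening: 0.0094
grasp_force: 39.4
```

Run:
```python
from m import *
im,o=shot('w10');print(o['time'],o['ee_pos'],o['tcp_rot'],o['opening'],o['wrist_force'])
C=cam('wrist',o);O=np.array([.5005,-.2344]);a=np.radians(3.9);x=np.array([np.cos(a),np.sin(a)]);y=np.array([-x[1],x[0]])
def P(X,Y,Z): return proj(C,[*(O+X*x+Y*y),Z])
for s in(1,-1):
    print([ (Y,Z,P(0,s*Y,Z).round(0).tolist()) for Y,Z in((.052,.15),(.072,.15),(.072,.134))])
w=np.linalg.inv(np.eye(3))
t=o['ee_pos']; 
for zz in(.2701,.1701):
    print('grid',[proj(C,[*(t[:2]+s*.05*y+e*.005*x),zz]).round(0).tolist() for s in(1,-1) for e in(1,-1)])
c=cv2.resize(im,(768,576));cv2.imwrite('pics/v10.png',c)
```

```text
16.0167 [ 0.50080219 -0.22884962  0.24378771] [-1.79581728e+02  5.93047747e-02 -8.59623476e+01] 0.009385316637823844 [ 0.12405779 -0.48243583 -1.24795442]
[(0.052, 0.15, [255.0, 252.0]), (0.072, 0.15, [255.0, 275.0]), (0.072, 0.134, [255.0, 265.0])]
[(0.052, 0.15, [256.0, 111.0]), (0.072, 0.15, [256.0, 80.0]), (0.072, 0.134, [256.0, 81.0])]
grid [[241.0, 385.0], [264.0, 385.0], [239.0, 148.0], [268.0, 148.0]]
grid [[247.0, 269.0], [261.0, 269.0], [246.0, 124.0], [262.0, 124.0]]
```

View pics/v10.png

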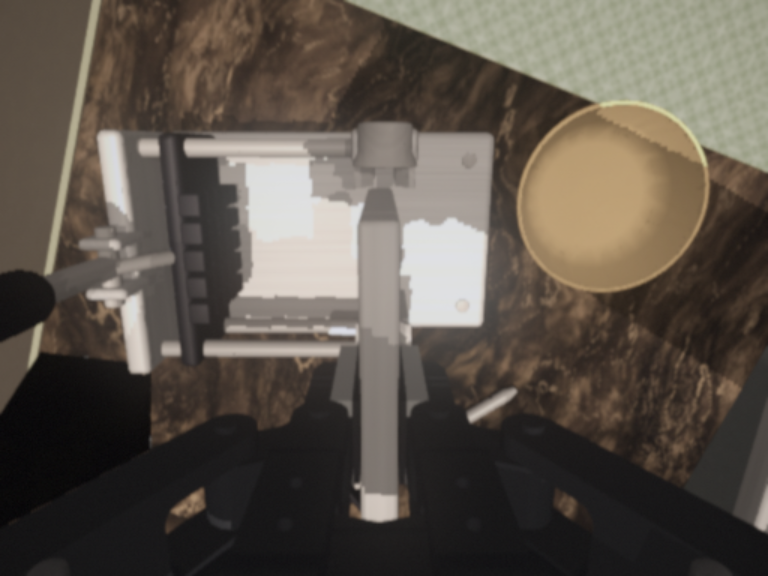

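v10 shows the grid above the cutter, its far end at about (379,200), and the far bushing centred at (385,145). That matches my predicted pixels to within about 1 px, so the cutter pose is good. The grid just needs 5.6 mm more in -y, then I can lower it.

servo_tool:
  moves:
    - [-0.03,-0.56,0,0]
    - [-0.03,-0.56,0,0]
    - [-0.03,-0.56,-1,0]
    - [-0.03,-0.56,-2,0]
    - [-0.03,-0.56,-3,0]
    - [-0.03,-0.56,-4,0]
    - [-0.03,-0.56,-5,0]
    - [-0.03,-0.56,-6,0]
    - [-0.03,-0.56,-6,0]
    - [-0.03,-0.56,-6,0]
    - [-0.03,-0.56,-6,0]

```text
time: 16.98
ee_pos: [0.4999, -0.2347, 0.1818]
tcp_rot: [-179.7, 0.2, -86.0]
wrist_force: [-0.2, 4.7, -4.2]
opening: 0.0094
grasp_force: 40.5
```

servo_tool:
  moves:
    - [0.05,0.03,0,0]
    - [0.05,0.03,0,0]
    - [0.05,0.03,-0.7,0]
    - [0.05,0.03,-1.4,0]
    - [0.05,0.03,-1.8,0]
    - [0.05,0.03,-1.8,0]
    - [0.05,0.03,-1.8,0]

```text
time: 17.57
ee_pos: [0.5011, -0.2346, 0.1652]
tcp_rot: [-179.6, 0.1, -86.0]
wrist_force: [1.4, 8.3, -2.5]
opening: 0.0095
grasp_force: 40.7
```

servo_tool:
  moves:
    - [0,0.08,0,0]
    - [0,0.15,0,0]
    - [0,0.15,0,0]
    - [0,0.15,0,0]

```text
time: 17.9
ee_pos: [0.5011, -0.234, 0.1654]
tcp_rot: [-179.6, 0.0, -86.0]
wrist_force: [-0.8, 1.4, -3.0]
opening: 0.0093
grasp_force: 40.8
```

servo_tool:
  moves:
    - [0,0.06,-0.8,0]
    - [0,0.06,-1.6,0]
    - [0,0.06,-2.4,0]
    - [0,0.06,-3.2,0]
    - [0,0.06,-3.2,0]
    - [0,0.06,-3.2,0]

```text
time: 18.4
ee_pos: [0.5006, -0.2333, 0.1323]
tcp_rot: [-179.7, 0.1, -86.0]
wrist_force: [-1.2, 0.2, -2.3]
opening: 0.0093
grasp_force: 40.8
```

servo_tool:
  moves:
    - [0,0,-0.7,0]
    - [0,0,-1.4,0]
    - [0,0,-2.1,0]
    - [0,0,-2.6,0]
    - [0,0,-3.0,0]
    - [0,0,-3.3,0]
    - [0,0,-3.4,0]
    - [0,0,-3.4,0]
    - [0,0,-3.4,0]

```text
time: 19.15
ee_pos: [0.5009, -0.2332, 0.0992]
tcp_rot: [-179.6, 0.1, -86.0]
wrist_force: [-3.6, -0.4, -1.2]
opening: 0.0092
grasp_force: 40.9
```

servo_tool:
  moves:
    - [0,0,-0.15,0]
    - [0,0,-0.3,0]
    - [0,0,-0.3,0]
    - [0,0,-0.3,0]

```text
time: 19.48
ee_pos: [0.5012, -0.2332, 0.099]
tcp_rot: [-179.5, -0.0, -86.0]
wrist_force: [-10.8, 4.2, 18.5]
opening: 0.0085
grasp_force: 43.9
```

Seated: firm contact at TCP z 0.099, where 0.0996 was predicted. I'll ease off, release and rise.

servo_tool:
  moves:
    - [0,0,0.25,0]
    - [0,0,0.25,0]

```text
time: 19.65
ee_pos: [0.5009, -0.2333, 0.0995]
tcp_rot: [-179.6, 0.0, -86.0]
wrist_force: [-4.8, -0.2, 1.8]
opening: 0.0095
grasp_force: 41.3
```

servo_tool:
  moves:
    - [0,0,0,0]
    - [0,0,0,0]
    - [0,0,0,0]
    - [0,0,0,0]
    - [0,0,0,0]
  claw: 0.5

```text
time: 20.07
ee_pos: [0.5012, -0.2333, 0.0989]
tcp_rot: [-179.6, 0.0, -86.0]
wrist_force: [0.5, 0.7, -0.4]
opening: 0.0425
grasp_force: 0.0
```

servo_tool:
  moves:
    - [0,0,1,0]
    - [0,0,3,0]
    - [0,0,6,0]
    - [0,0,9,0]
    - [0,0,12,0]
    - [0,0,15,0]
    - [0,0,16,0]
    - [0,0,16,0]
    - [0,0,16,0]
    - [0,0,16,0]

```text
time: 20.9
ee_pos: [0.5008, -0.2331, 0.2577]
tcp_rot: [-179.7, 0.1, -86.0]
wrist_force: [0.6, 0.2, -0.3]
opening: 0.0428
grasp_force: 0.0
```

Run:
```python
from m import *
im,o=shot('w11');print(o['time'],o['ee_pos'],o['tcp_rot'],o['opening'],o['wrist_force'])
C=cam('wrist',o)
O=np.array([.5009,-.2338]);a=np.radians(3.9);x=np.array([np.cos(a),np.sin(a)]);y=np.array([-x[1],x[0]])
# top edges of the seated grid
def seg(e,z): return [proj(C,[*(O+s*.04*y+e*.005*x),z]) for s in(-1,1)]
for e in(1,-1):
    p,q=seg(e,.126);E=line_edge(im,p,q,w=5,trim=.05);n=np.array([-E[1][1],E[1][0]])
    print('edge pred',np.round(p),np.round(q),'found',E[0].round(1),E[1].round(3),E[2],[onz(C,E[0],.126).round(4)])
# end of grid toward -y along centre line
p,q=[proj(C,[*(O-.05*y+e*.004*x),.126]) for e in(-1,1)];E=line_edge(im,p,q,w=5,trim=0);print(p.round(),E,onz(C,E[0],.126).round(4),(O-.05*y).round(4))
```

```text
20.9 [ 0.50076628 -0.23313148  0.25768173] [-1.79675754e+02  9.28499627e-02 -8.60122631e+01] 0.042780175164762374 [ 0.60654437  0.2317623  -0.30031312]
edge pred [248. 130.] [248. 224.] found [248.3 179.7] [0.02 1.  ] 0.196567 [array([ 0.5056, -0.233 ,  0.126 ])]
edge pred [260. 130.] [260. 224.] found [261.  179.6] [ 0.045 -0.999] 0.67821735 [array([ 0.4951, -0.2338,  0.126 ])]
[259. 117.] (array([253.89145, 119.6179 ], dtype=float32), array([0.9999976 , 0.00218239], dtype=float32), np.float32(3.90294e-06)) [ 0.5044 -0.2819  0.126 ] [ 0.5043 -0.2837]
```

The seated grid's top edges match a top at z = 0.126, so it is fully down. Next, go above the pin's handle.

servo_tool:
  moves:
    - [0.5,3,0,-0.1]
    - [1,6,0,-0.2]
    - [1.5,9,0,-0.3]
    - [2,12,0,-0.4]
    - [2.5,15,0,-0.5]
    - [3,18,-2,-0.6]
    - [3.3,21,-5,-0.7]
    - [3.3,24.15,-8,-0.8]
    - [3.3,24.15,-10.8,-0.9]
    - [3.3,24.15,-10.8,-0.962]
    - [3.3,24.15,-10.8,-0.962]
    - [3.3,24.15,-10.8,-0.962]
    - [3.3,24.15,-10.8,-0.962]

```text
time: 22.03
ee_pos: [0.5342, 0.008, 0.1514]
tcp_rot: [-179.6, 0.1, -141.0]
wrist_force: [1.6, 0.2, -0.4]
opening: 0.0428
grasp_force: 0.0
```

Run:
```python
from m import *
im,o=shot('w12');print(o['time'],o['ee_pos'],o['tcp_rot'],o['opening'])
C=cam('wrist',o);h=cv2.cvtColor(im,cv2.COLOR_BGR2HSV);m=((h[...,1]<45)&(h[...,2]>110)).astype(np.uint8)
for k in cv2.findContours(m,cv2.RETR_EXTERNAL,cv2.CHAIN_APPROX_NONE)[0]:
    r=cv2.minAreaRect(k)
    if max(r[1])>40 and np.linalg.norm(onz(C,r[0],.005)[:2]-[.449,-.062])<.04:
        mu=np.float32([onz(C,p[0],.005)[:2] for p in k]);l=cv2.fitLine(mu,cv2.DIST_HUBER,0,.01,.01).ravel();d=l[:2]*np.sign(-l[0]);s=(mu-l[2:])@d
        tip,bu=l[2:]+d*s.max(),l[2:]+d*s.min();print('yaw',np.degrees(np.arctan2(d[1],d[0])).round(2),'tip',tip.round(4),'butt',bu.round(4),np.ptp(s).round(4),'handle',(tip-.192*d).round(4),(bu-.032*d).round(4))
        # handle sides: profile across at top z=.02
        for q in(.022,.032,.042):
            c=bu-q*d;n=np.array([-d[1],d[0]]);P=np.float32([proj(C,[*(c+t*n),.02]) for t in np.arange(-.016,.0161,.001)])
            print(cv2.remap(cv2.cvtColor(im,cv2.COLOR_BGR2GRAY),P[:,0][None],P[:,1][None],cv2.INTER_LINEAR)[0].tolist())
```

```text
22.0333 [0.53423066 0.00796509 0.15137639] [-1.79573905e+02  8.80302815e-02 -1.41031689e+02] 0.042769334259277106
yaw -141.55 tip [ 0.4272 -0.0772] butt [ 0.5091 -0.0121] 0.1047 handle [0.5775 0.0422] [0.5342 0.0078]
[53, 56, 67, 74, 71, 69, 66, 60, 52, 42, 40, 43, 44, 44, 44, 44, 44, 44, 43, 43, 44, 42, 39, 38, 42, 42, 40, 40, 43, 47, 46, 47, 48]
[46, 52, 59, 63, 63, 63, 65, 65, 60, 53, 68, 97, 105, 103, 101, 99, 96, 93, 91, 81, 63, 46, 40, 40, 48, 61, 72, 76, 80, 84, 87, 89, 90]
[56, 49, 46, 45, 45, 44, 45, 44, 43, 42, 60, 86, 92, 93, 93, 94, 93, 92, 90, 89, 87, 83, 65, 50, 53, 59, 59, 53, 52, 65, 95, 109, 88]
```

servo_tool:
  moves:
    - [0,0,-3,-0.006]
    - [0,0,-6,-0.006]
    - [0,0,-9,-0.006]
    - [0,0,-11.5,-0.006]
    - [0,0,-13,-0.006]
    - [0,0,-14,-0.006]
    - [0,0,-14.6,-0.006]
    - [0,0,-14.6,-0.006]
    - [0,0,-14.6,-0.006]

```text
time: 22.83
ee_pos: [0.5347, 0.0081, 0.0058]
tcp_rot: [-179.6, 0.1, -141.5]
wrist_force: [-0.3, 0.2, -0.4]
opening: 0.0427
grasp_force: 0.0
```

servo_tool:
  moves:
    - [0,0,0,0]
    - [0,0,0,0]
    - [0,0,0,0]
    - [0,0,0,0]
    - [0,0,0,0]
    - [0,0,0,0]
  claw: 1
  force: 60

```text
time: 23.33
ee_pos: [0.5348, 0.0083, 0.0061]
tcp_rot: [-179.5, 0.1, -141.5]
wrist_force: [-0.6, -0.4, 6.1]
opening: 0.0125
grasp_force: 60.0
```

servo_tool:
  moves:
    - [0,0,1,0]
    - [0,0,3,0]
    - [0,0,6,0]
    - [0,0,9,0]
    - [0,0,12,0]
    - [0,1,15,0]
    - [-1,2,17,0.1]
    - [-2,3,17,0.2]
    - [-3,4,17,0.3]
    - [-4,4.6,17,0.4]
    - [-5,4.6,17,0.5]
    - [-5.4,4.6,17,0.6]
    - [-5.4,4.6,17,0.7]
    - [-5.4,4.6,17,0.8]
    - [-5.4,4.6,16,0.9]
    - [-5.4,4.6,15,0.967]
    - [-5.4,4.6,14,0.967]
    - [-5.4,4.6,13,0.967]
    - [-5.4,4.6,12.9,0.967]
    - [-5.4,4.6,12.9,0.967]
  force: 80

```text
time: 25.0
ee_pos: [0.4795, 0.0542, 0.1332]
tcp_rot: [-179.7, 0.0, -86.2]
wrist_force: [-0.2, -0.3, -1.2]
opening: 0.0117
grasp_force: 79.2
```

servo_tool:
  moves:
    - [0,0,0,0]
    - [0,0,0,0]

```text
time: 25.17
ee_pos: [0.4802, 0.0543, 0.1344]
tcp_rot: [-179.6, 0.1, -86.1]
wrist_force: [0.5, 0.5, -0.6]
opening: 0.012
grasp_force: 79.2
```

```bash
python3 - <<'E'
from m import *
im,o=shot('w13');print(o['time'],o['ee_pos'],o['tcp_rot'],o['opening'],o['wrist_force'],o['q'].round(1))
C=cam('wrist',o);h=cv2.cvtColor(im,cv2.COLOR_BGR2HSV)
O=np.array([.5004,-.2340]);a=np.radians(3.9);x=np.array([np.cos(a),np.sin(a)]);y=np.array([-x[1],x[0]])
T=o['ee_pos'];ps=np.radians(o['tcp_rot'][2]);d=np.array([np.cos(ps),np.sin(ps)])
print('tcp in cutter',[(T[:2]-O)@x,(T[:2]-O)@y])
for s in(.04,.1,.15,.192): print('pred rod',s,proj(C,[*(T[:2]+s*d),T[2]-.001]).round(1))
for s in(.072,-.052): print('bush',s,proj(C,[*(O+s*y),.134]).round(1), proj(C,[*(O+s*y),.15]).round(1))
E
python3 - <<'E'
import sys;sys.path.insert(0,'.');
import os;os.chdir('.')
from m import *
im,C=load('w13');g=cv2.cvtColor(im,cv2.COLOR_BGR2GRAY)
m=((cv2.cvtColor(im,cv2.COLOR_BGR2HSV)[...,1]<45)&(g>110))
for v in range(0,300,12): 
    u=np.flatnonzero(m[v,215:300])+215;print(v,(u.min(),u.max(),len(u)) if len(u) else None,end=' ')
E
```

```text
25.1667 [0.48022448 0.05429568 0.1344366 ] [-1.79558789e+02  5.38595108e-02 -8.61088663e+01] 0.01202254706973451 [ 0.5220656   0.51779937 -0.61737893] [  6.4  -5.4 -11.   84.    0.  -87.5]
tcp in cutter [np.float64(-0.0005202856539764621), np.float64(0.2890003117759165)]
pred rod 0.04 [253.5 161.9]
pred rod 0.1 [253.6   6.8]
pred rod 0.15 [ 253.8 -154.8]
pred rod 0.192 [ 254.  -321.9]
bush 0.072 [ 252.1 -442.2] [ 251.5 -541.6]
bush -0.052 [  252.  -1381.5] [  250.9 -1833.8]
0 (np.int64(240), np.int64(266), 27) 12 (np.int64(240), np.int64(266), 27) 24 (np.int64(240), np.int64(266), 27) 36 (np.int64(240), np.int64(265), 26) 48 (np.int64(241), np.int64(266), 26) 60 (np.int64(240), np.int64(265), 26) 72 (np.int64(240), np.int64(265), 26) 84 (np.int64(240), np.int64(265), 26) 96 (np.int64(241), np.int64(265), 25) 108 (np.int64(241), np.int64(264), 24) 120 (np.int64(241), np.int64(264), 24) 132 (np.int64(241), np.int64(264), 24) 144 (np.int64(241), np.int64(264), 24) 156 (np.int64(241), np.int64(264), 24) 168 (np.int64(242), np.int64(264), 23) 180 (np.int64(246), np.int64(259), 14) 192 None 204 None 216 None 228 (np.int64(292), np.int64(292), 1) 240 (np.int64(221), np.int64(283), 27) 252 (np.int64(219), np.int64(286), 28) 264 (np.int64(217), np.int64(288), 30) 276 (np.int64(228), np.int64(277), 8) 288 None
```

Run:
```python
from m import *
im,C=load('w13');K=C[0]
Lf,Rt=[],[]
for v in range(8,150,14):
    a=line_edge(im,(240.5,v-6),(240.5,v+6),w=4,trim=0,n=12)[0][0];b=line_edge(im,(265,v-6),(265,v+6),w=4,trim=0,n=12)[0][0]
    w=b-a;dep=K[0,0]*.010/w  # depth along cam z
    p=np.array([(a+b)/2,v,1]);Q=C[1]@(np.linalg.inv(K)@p*dep)+C[2];Lf.append([v,w,*Q])
print(np.round(Lf,4))
L=np.array(Lf);print(np.polyfit(-L[:,3],L[:,4],1))
s=cv2.cvtColor(camera('scene'),cv2.COLOR_RGB2BGR);cv2.imwrite('pics/s13.png',s)
C=cam('scene');g=cv2.cvtColor(s,cv2.COLOR_BGR2GRAY)
for q in(.05,.1,.14,.18,.192,.2):
    d=np.array([.0679,-.9977]);X=np.array([.4802,.0543])+q*d
    print(q,proj(C,[*X,.1335]).round(1),[g[int(proj(C,[*X,z])[1].round()),int(proj(C,[*X,z])[0].round())] for z in np.arange(.115,.156,.004)])
```

```text
[[ 8.00000e+00  2.59000e+01  4.87300e-01 -4.54000e-02  1.31700e-01]
 [ 2.20000e+01  2.60000e+01  4.87000e-01 -4.01000e-02  1.33700e-01]
 [ 3.60000e+01  2.51000e+01  4.86500e-01 -3.57000e-02  1.30000e-01]
 [ 5.00000e+01  2.72623e+01  4.86400e-01 -2.90000e-02  1.43100e-01]
 [ 6.40000e+01  2.50000e+01  4.85800e-01 -2.51000e-02  1.32400e-01]
 [ 7.80000e+01  2.50000e+01  4.85400e-01 -1.97000e-02  1.33900e-01]
 [ 9.20000e+01  2.45000e+01  4.85100e-01 -1.43000e-02  1.32500e-01]
 [ 1.06000e+02  2.40000e+01  4.84900e-01 -8.70000e-03  1.31000e-01]
 [ 1.20000e+02  2.40000e+01  4.84500e-01 -3.10000e-03  1.32600e-01]
 [ 1.34000e+02  2.31000e+01  4.83900e-01  3.10000e-03  1.28500e-01]
 [ 1.48000e+02  2.30000e+01  4.83400e-01  9.00000e-03  1.29500e-01]]
[0.07952072 0.13113518]
0.05 [220.2 205.5] [np.uint8(53), np.uint8(56), np.uint8(61), np.uint8(85), np.uint8(104), np.uint8(106), np.uint8(78), np.uint8(44), np.uint8(43), np.uint8(47), np.uint8(47)]
0.1 [233.5 195.6] [np.uint8(66), np.uint8(69), np.uint8(72), np.uint8(74), np.uint8(115), np.uint8(123), np.uint8(111), np.uint8(109), np.uint8(146), np.uint8(169), np.uint8(171)]
0.14 [243.7 188.1] [np.uint8(177), np.uint8(126), np.uint8(128), np.uint8(117), np.uint8(134), np.uint8(164), np.uint8(177), np.uint8(154), np.uint8(127), np.uint8(112), np.uint8(96)]
0.18 [253.4 180.8] [np.uint8(202), np.uint8(198), np.uint8(183), np.uint8(144), np.uint8(140), np.uint8(181), np.uint8(177), np.uint8(169), np.uint8(137), np.uint8(104), np.uint8(101)]
0.192 [256.3 178.7] [np.uint8(193), np.uint8(154), np.uint8(137), np.uint8(142), np.uint8(163), np.uint8(185), np.uint8(179), np.uint8(141), np.uint8(130), np.uint8(129), np.uint8(93)]
0.2 [258.2 177.3] [np.uint8(124), np.uint8(132), np.uint8(150), np.uint8(150), np.uint8(159), np.uint8(159), np.uint8(155), np.uint8(125), np.uint8(117), np.uint8(114), np.uint8(104)]
```

The rod is straight ahead of the tool and on the bushing axis to within about 1 mm, with its tip about 25 mm short of the mouth. I'll start threading it.

servo_tool:
  moves:
    - [0.1,-0.75,0,0]
    - [0.15,-1.5,0,0]
    - [0.2,-2.25,0,0]
    - [0.26,-3,0,0]
    - [0.31,-3.75,0,0]
    - [0.36,-4.5,0,0]
    - [0.36,-4.5,0,0]
    - [0.36,-4.5,0,0]

```text
time: 25.93
ee_pos: [0.4836, 0.0087, 0.1338]
tcp_rot: [-179.6, 0.1, -86.1]
wrist_force: [-0.8, 0.0, -1.5]
opening: 0.0119
grasp_force: 79.2
```

servo_tool:
  moves:
    - [0.07,-1,0,0]
    - [0.14,-2,0,0]
    - [0.2,-3,0,0]
    - [0.27,-4,0,0]
    - [0.34,-5,0,0]
    - [0.41,-6,0,0]
    - [0.48,-7,0,0]
    - [0.54,-8,0,0]
    - [0.61,-9,0,0]
    - [0.61,-9,0,0]
    - [0.61,-9,0,0]

```text
time: 26.85
ee_pos: [0.4896, -0.0813, 0.1337]
tcp_rot: [-179.6, 0.1, -86.1]
wrist_force: [-0.6, -0.8, -1.4]
opening: 0.0117
grasp_force: 79.2
```

servo_tool:
  moves:
    - [0.05,-0.7,0,0]
    - [0.1,-1.4,0,0]
    - [0.14,-2.1,0,0]
    - [0.19,-2.8,0,0]
    - [0.24,-3.5,0,0]
    - [0.28,-4.1,0,0]
    - [0.28,-4.1,0,0]
    - [0.28,-4.1,0,0]

```text
time: 27.52
ee_pos: [0.4924, -0.1221, 0.1337]
tcp_rot: [-179.6, 0.1, -86.1]
wrist_force: [-0.1, -0.0, -1.0]
opening: 0.0117
grasp_force: 79.2
```

servo_tool:
  moves:
    - [0.02,-0.3,0,0]
    - [0.04,-0.55,0,0]
    - [0.05,-0.75,0,0]
    - [0.06,-0.85,0,0]
    - [0.06,-0.85,0,0]
    - [0.06,-0.85,0,0]

```text
time: 28.02
ee_pos: [0.4928, -0.1264, 0.1338]
tcp_rot: [-179.6, 0.5, -85.9]
wrist_force: [-1.3, 22.7, 1.8]
opening: 0.0117
grasp_force: 79.7
```

Run:
```python
from m import *
im,o=shot('w14');C=cam('wrist',o);print(o['time'],o['ee_pos'],o['wrist_force'],o['torque'],o['tcp_rot'])
O=np.array([.5004,-.2335]);a=np.radians(3.9);x=np.array([np.cos(a),np.sin(a)]);y=np.array([-x[1],x[0]])
ys=np.arange(.044,.100,.001)
print('TCP Y',(o['ee_pos'][:2]-O)@y)
for X in(-.011,-.006,0,.006,.011):
    P=np.float32([proj(C,[*(O+X*x+Y*y),.150]) for Y in ys]);print(X,P[0].round(),P[-1].round())
    v=cv2.remap(im,P[:,0][None],P[:,1][None],cv2.INTER_LINEAR)[0].mean(1).astype(int)
    print(' '.join(f'{int(round(Y*1000))}:{k}' for Y,k in zip(ys,v)))
```

```text
28.0167 [ 0.49276172 -0.12642638  0.13376242] [-1.25967142 22.70523483  1.75553055] [ 4.3772212   0.41953874 -0.11666903] [-179.60128636    0.51521811  -85.90188262]
TCP Y 0.10734518851395833
-0.011 [284. 108.] [280. 250.]
44:142 45:140 46:138 47:138 48:133 49:101 50:130 51:102 52:103 53:104 54:105 55:104 56:105 57:104 58:103 59:102 60:101 61:100 62:100 63:101 64:103 65:105 66:107 67:107 68:109 69:110 70:93 71:36 72:32 73:31 74:34 75:40 76:38 77:35 78:32 79:43 80:49 81:55 82:63 83:58 84:43 85:43 86:66 87:72 88:61 89:56 90:50 91:66 92:78 93:80 94:80 95:79 96:79 97:78 98:77 99:77 100:77
-0.006 [270. 108.] [267. 250.]
44:111 45:110 46:111 47:109 48:98 49:95 50:91 51:92 52:117 53:124 54:123 55:123 56:123 57:124 58:123 59:122 60:122 61:124 62:126 63:125 64:123 65:123 66:123 67:123 68:123 69:123 70:124 71:101 72:35 73:31 74:34 75:39 76:39 77:35 78:32 79:31 80:31 81:30 82:30 83:30 84:30 85:29 86:29 87:28 88:29 89:27 90:25 91:24 92:24 93:23 94:23 95:23 96:23 97:22 98:22 99:23 100:22
0 [253. 108.] [252. 250.]
44:134 45:134 46:134 47:134 48:133 49:134 50:133 51:113 52:117 53:128 54:127 55:127 
[... 367 characters left out ...]
9 52:110 53:113 54:113 55:114 56:115 57:114 58:114 59:114 60:116 61:118 62:118 63:118 64:118 65:119 66:119 67:121 68:121 69:122 70:122 71:91 72:34 73:32 74:33 75:38 76:39 77:35 78:31 79:30 80:30 81:31 82:29 83:29 84:26 85:26 86:25 87:24 88:24 89:23 90:23 91:23 92:23 93:23 94:23 95:23 96:23 97:23 98:23 99:22 100:21
0.011 [222. 107.] [225. 250.]
44:135 45:133 46:134 47:134 48:131 49:107 50:116 51:101 52:92 53:97 54:103 55:93 56:91 57:90 58:90 59:93 60:92 61:91 62:90 63:87 64:91 65:96 66:98 67:101 68:103 69:104 70:77 71:32 72:30 73:30 74:32 75:37 76:38 77:35 78:37 79:59 80:47 81:42 82:41 83:43 84:42 85:43 86:39 87:36 88:37 89:39 90:36 91:45 92:73 93:77 94:77 95:77 96:76 97:78 98:77 99:77 100:76
```

servo_tool:
  moves:
    - [0.01,-0.15,0,0]
    - [0.02,-0.25,0,0]
    - [0.02,-0.25,0,0]
    - [0.02,-0.25,0,0]

```text
time: 28.4
ee_pos: [0.4928, -0.1266, 0.1337]
tcp_rot: [-179.6, 0.8, -85.8]
wrist_force: [-3.1, 36.5, 3.9]
opening: 0.0115
grasp_force: 80.0
```

Run:
```python
from m import *
o=get_obs();print(o['time'],o['ee_pos'],o['wrist_force'],o['torque'],o['tcp_rot'],o['opening'])
C=cam('scene')
for n,p,z in(('spice lid',(306,137),.096),('mug rim',(322,130),.1)): print(n,onz(C,p,z).round(3))
im,_=shot('w15');C=cam('wrist',o);h=cv2.cvtColor(im,cv2.COLOR_BGR2HSV)
O=np.array([.5004,-.2335]);a=np.radians(3.9);x=np.array([np.cos(a),np.sin(a)]);y=np.array([-x[1],x[0]])
# tip protruding beyond far bushing, shoulder rear edge
print('far end px',proj(C,[*(O-.072*y),.134]).round(),proj(C,[*(O-.086*y),.134]).round())
ys=np.arange(.066,.084,.0005)
for X in(-.012,-.010,.010,.012):
    P=np.float32([proj(C,[*(O+X*x+Y*y),.151]) for Y in ys]);v=cv2.remap(im,P[:,0][None],P[:,1][None],cv2.INTER_LINEAR)[0].mean(1).astype(int)
    print(X,' '.join(f'{Y*1000:.1f}:{k}' for Y,k in zip(ys,v)))
```

```text
28.4 [ 0.49278021 -0.12659126  0.13373694] [-3.09063377 36.45834311  3.94465348] [ 7.10282355  0.48851985 -0.10245306] [-179.59879147    0.79125402  -85.80445152] 0.01153077737100294
spice lid [ 0.561 -0.445  0.096]
mug rim [ 0.546 -0.509  0.1  ]
far end px [ 256. -279.] [ 256. -342.]
-0.012 66.0:100 66.5:101 67.0:102 67.5:103 68.0:104 68.5:104 69.0:100 69.5:79 70.0:46 70.5:33 71.0:31 71.5:31 72.0:31 72.5:31 73.0:31 73.5:33 74.0:35 74.5:38 75.0:40 75.5:39 76.0:36 76.5:35 77.0:34 77.5:35 78.0:40 78.5:46 79.0:46 79.5:45 80.0:49 80.5:54 81.0:54 81.5:52 82.0:48 82.5:47 83.0:51 83.5:55
-0.01 66.0:109 66.5:109 67.0:110 67.5:110 68.0:111 68.5:111 69.0:112 69.5:111 70.0:96 70.5:63 71.0:36 71.5:32 72.0:32 72.5:31 73.0:29 73.5:34 74.0:36 74.5:38 75.0:41 75.5:39 76.0:37 76.5:34 77.0:33 77.5:32 78.0:35 78.5:40 79.0:42 79.5:45 80.0:50 80.5:56 81.0:60 81.5:61 82.0:55 82.5:47 83.0:42 83.5:44
0.01 66.0:105 66.5:105 67.0:106 67.5:107 68.0:107 68.5:108 69.0:109 69.5:103 70.0:80 70.5:47 71.0:33 71.5:31 72.0:31 72.5:30 73.0:30 73.5:33 74.0:34 74.5:36 75.0:38 75.5:37 76.0:36 76.5:35 77.0:33 77.5:33 78.0:43 78.5:51 79.0:52 79.5:47 80.0:47 80.5:47 81.0:45 81.5:43 82.0:42 82.5:42 83.0:41 83.5:41
0.012 66.0:90 66.5:92 67.0:94 67.5:95 68.0:97 68.5:97 69.0:86 69.5:58 70.0:35 70.5:30 71.0:30 71.5:30 72.0:31 72.5:29 73.0:30 73.5:31 74.0:34 74.5:36 75.0:37 75.5:38 76.0:37 76.5:35 77.0:33 77.5:33 78.0:44 78.5:52 79.0:51 79.5:45 80.0:42 80.5:41 81.0:40 81.5:40 82.0:41 82.5:42 83.0:41 83.5:39
```

Contact is hard: 14 N more push gave only 0.2 mm, the shoulder is at the flange in the image, and no object lies beyond the tip. The pin is home, so I'll ease to a moderate holding push.

servo_tool:
  moves:
    - [0,0.2,0,0]
    - [-0.02,0.4,0,0]
    - [-0.02,0.4,0,0]
    - [-0.02,0.4,0,0]
    - [-0.02,0.4,0,0]

```text
time: 28.87
ee_pos: [0.4928, -0.1263, 0.1338]
tcp_rot: [-179.6, 0.3, -85.9]
wrist_force: [-1.7, 14.8, 1.2]
opening: 0.0119
grasp_force: 79.5
```

Run:
```python
from m import *
o=get_obs();print(o['time'],o['ee_pos'],o['wrist_force'],o['tcp_rot'],o['grasp_force'],o['q'].round(1))
im,_=shot('w16');C=cam('wrist',o);O=np.array([.5004,-.2335]);a=np.radians(3.9);x=np.array([np.cos(a),np.sin(a)]);y=np.array([-x[1],x[0]])
ys=np.arange(.066,.084,.001)
for X in(-.011,.011):
    P=np.float32([proj(C,[*(O+X*x+Y*y),.151]) for Y in ys]);v=cv2.remap(im,P[:,0][None],P[:,1][None],cv2.INTER_LINEAR)[0].mean(1).astype(int);print(' '.join(f'{Y*1000:.0f}:{k}' for Y,k in zip(ys,v)))
# grid still seated & rod over it: bright rod edges between bushings
for e in(1,-1):
    p,q=[proj(C,[*(O+s*y+e*.005*x),.134]) for s in(.045,.02)];E=line_edge(im,p,q,w=5);print(p.round(1),E[0].round(1),E[2])
```

```text
28.8667 [ 0.49282699 -0.1262684   0.1337839 ] [-1.74756108 14.82881695  1.23595579] [-179.61007378    0.3308175   -85.94481704] 79.51686143875122 [ -14.6   -1.8   -7.6   83.9    0.4 -108.7]
66:105 67:107 68:109 69:110 70:83 71:32 72:32 73:31 74:34 75:39 76:38 77:35 78:34 79:46 80:50 81:55 82:63 83:57
66:99 67:102 68:103 69:103 70:59 71:31 72:31 73:30 74:33 75:37 76:36 77:34 78:41 79:59 80:48 81:42 82:41 83:43
[241. 108.] [240.4  72.7] 0.056969516
[265.6 108. ] [265.4  74. ] 0.36736333
```

servo_tool:
  moves:
    - [0.1,-0.2,0,0.01]
    - [0.1,-0.2,0.1,0.01]
    - [-0.1,-0.2,0.1,-0.01]
    - [-0.1,-0.2,-0.1,-0.01]
    - [0,-0.2,-0.1,0]
    - [0,-0.2,0,0]
    - [0,-0.2,0,0]

```text
time: 29.5
ee_pos: [0.4926, -0.1264, 0.1336]
tcp_rot: [-179.6, 0.6, -85.9]
wrist_force: [-2.9, 24.6, 1.9]
opening: 0.0117
grasp_force: 79.7
```

servo_tool:
  moves:
    - [0,0.1,0,0]
    - [0,0.15,0,0]
    - [0,0.15,0,0]
    - [0,0.15,0,0]

```text
time: 29.83
ee_pos: [0.4926, -0.1263, 0.1336]
tcp_rot: [-179.6, 0.4, -85.9]
wrist_force: [-3.1, 15.7, 0.8]
opening: 0.0116
grasp_force: 79.7
```

No advance under the wiggle, so the shoulder is against the bushing. I'm handing in.

```bash
python3 -c "
from workcell import *
print(job_done())"
```

```text
the job is handed in; nothing more can be done
None
```

The coarse grid is seated on the cutter's slot floor, the fine grid is left in the rack, and the pin is threaded through both bushings to a hard stop, still gripped and held with about 15 N; I judged the shoulder home by contact force and image measurements, which leave up to about 2 mm of doubt on the gap, and the hand-in returned no verdict.

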